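# Release the red cheese from its gravity rack

## Task

Each of the two little wooden racks holds a small round cheese on edge behind a sprung gate. Pull the black knob of the rack with the red cheese straight out to its stop and hold it there while the cheese rolls down past the gate to the low end of the rack, then let the gate spring fully shut again. Leave the yellow cheese waiting where it is.

Things in the scene. Friction and masses are not known exactly. Their poses are not given: they have to be found in the camera images.
- gate_red (a joint): sprung gate of the red cheese's rack, metres pulled out: 0 = shut across the lane, 0.060 = at its stop. The spring pulls it shut with 2 N (shut) to 7 N (at the stop); let go, it shuts by itself. The cheese can pass from about 0.040 on.
- knob_red (a point): grip point on the red rack's knob, a black upright round post 26 mm across that moves with the gate; its top is 22 mm above this point (140 mm over the table), free to 60 mm below it. z up; pull along this frame's -x (level, roughly to the robot). The rack, 85 mm high, is on the +x side, its board 66 mm from the post's axis when shut. The lane runs along y, gate at y = 0, falling 8 deg to -y.
- cheese_red (a point): centre of the red waxed round cheese, 70 mm across, 32 mm thick, 130 g, on edge so that it rolls (its axes mean nothing). It waits against the gate, in the knob's frame at (95, 39, -32) mm; at the low end of the rack it rests at (95, -80, -49) mm, gate shut. Lane 42 mm wide inside.
- cheese_yellow (a point): centre of the yellow waxed round cheese, same size, waiting behind its own shut gate in an identical rack; it is to stay there.
Things that resemble listed ones, but are neither listed nor needed, are in the scene too. What is shaped like the part that bears cheese_red but grey is not meant.

How it is judged:
On the way:
1. the red rack's gate is pulled out to its stop (within 10 mm) and held there for a moment (value of joint gate_red above 0.05 m), for 0.2 s.
At the end, for the whole second after the job is handed in: the red rack's gate is let go and shut again (within 10 mm), the red cheese lies in the lane at the low end of its rack (within 15 mm along the lane, 20 mm across and in height), and the yellow cheese is within 20 mm of where it started (value of joint gate_red below 0.01 m and y of cheese_red in the frame of knob_red between -0.095 and -0.065 m and x of cheese_red in the frame of knob_red between 0.075 and 0.115 m and z of cheese_red in the frame of knob_red between -0.069 and -0.029 m and distance of cheese_yellow from where it was at the start of the episode below 0.02 m); the robot touches nothing.
It fails at once if the yellow cheese is let out or moved by more than 30 mm (distance of cheese_yellow from where it was at the start of the episode above 0.03 m).
It also fails if it takes over 38 s, if anything falls off the work surface, if the arm or the gripper's body presses on something with over 40 N, if the wrist force passes 120 N, or if a joint passes its speed limit or range.

## Robot

A 7-joint arm with a two-finger parallel gripper is mounted at the origin on the work surface. World frame = base frame: x ahead of the robot, y to its left, z up, the work surface at z = 0. Lengths are in m, angles in rad, forces in N, time in s.
With the tool pointing down it reaches from about 0.4 to 0.875 m from the base axis. Payload 6.5 kg.
Tool frame: the origin (TCP) lies at the very end of the fingers, on their centre line; the grasp point (between the pads) lies 19 mm behind it; z points along the fingers, y is the direction in which the jaws open and shut (so a half turn about z gives the same grasp; the last joint's range is limited). The gripper opens to 88 mm and grips with 3 to 60 N. Pads are 18 mm wide; open, the fingers measure 123 mm over their backs; the gripper's body (75 mm by 187 mm) begins 45 mm behind the grasp point.
Start: joints at [-1.254, 0.536, -0.004, 1.538, 0.003, 1.067, -0.071], TCP at [0.243, 0.603, 0.239] pointing down, gripper open.
Joint ranges: [-2.7, 2.7], [-0.37, 2.16], [-1.27, 1.26], [0.24, 2.4], [-1.31, 4.45], [0.19, 1.91], [-2.76, 2.76]. Speed limits (rad/s): [2.39, 2.39, 3.14, 3.14, 3.14, 3.14, 3.14].

## Interface

Orientations are given as a unit quaternion [x, y, z, w].
In Python, from cell import state, read_camera, get_calibration, r gives the robot as it stands.
- The arm moves only by the shell command python3 -m crank 'ROWS'. ROWS is a JSON object of lists of equal length, an entry for each row: "turn": the turn, a rotation vector about the tool's x, y, z in degrees, a list of three; "slide": the shift along the tool's x, y, z in m, a list of three; "jaw": the finger opening in m, from 0 to 0.0881. A call has 1 to 8 rows; each row shifts and turns the commanded pose from where the row before left it, along the tool's axes as they then stand; what a row does not reach is not made up. A row lasts 1/8 s, in which the tool goes at most 62.5 mm and 10.7 degrees, less where a joint would pass 70% of its speed; a pose out of reach is approached as far as the arm can. A call is refused whole if a number of a shift passes 0.0625 or a number of a turn 10.7, either way. A call with a gripper value outside its range is refused whole. The fingers move at their own pace and stop on an object; the grip force is fixed at half the most. Time passes only in rows, so rows that do not move let the fingers close. It gives the time, the measured TCP pose, the force and the opening at its end, in the units of the state.
- state(): the state, without advancing time (a new reading comes with each control period).
- read_camera(name): name is "side" or "top" or "wrist"; returns (picture, depth): 400x640x3 uint8, red, green, blue; 400x640 float32, m along the optical axis (not along the pixel's ray), 0 where there is no reading.
- get_calibration(name): a dict with "intrinsics" (3x3 intrinsics, pixels), "cam_to_world" (4x4, takes a point from camera to world coordinates). Camera axes: x right, y up, looking along -z (the intrinsics and any distortion apply to the point x, -y, -z); pixel columns grow to the right and rows downward; lengths in m; the calibration is good to about 2 mm. A picture is of the moment at which its call begins: read the wrist's pose just before it. get_calibration takes no time and is no camera call; for the wrist camera it gives the pose at the moment of the call.
- r.sign_off(): hands the job in, once; it reports no verdict.
The state is a dict: "time": time; "joints": joint angles; "qd": joint speeds; "effort": joint torques, N m; "ee_pos": TCP position; "orientation": TCP orientation; "wrist_force": force on the tool from outside, world axes, zero at the start; "moment": the same for the moment, N m; "finger_gap": opening from 0.0 (shut) to 1.0 (fully open).
Only numpy, scipy, OpenCV 4.12 (cv2) and the standard library are available. Lean on these libraries where they do the work, as an engineer would, in place of code of your own. Each camera call takes 0.05 s, during which the arm holds its last target.

## Working session

There is one attempt and no reset: what is moved stays moved. The work goes in short steps, Python scripts to look and compute and a shell command to move; the robot and the scene stay as the last step left them, time stands still between calls to the robot, and variables do not carry over. Pictures are saved under pics/ and viewed, and the job is handed in when it is done.

```bash
mkdir -p pics; ls
python3 - <<'E'
from cell import state, read_camera, get_calibration, r
import cv2,numpy as np
s=state();print(s)
for n in("top","side"):
    p,d=read_camera(n);c=get_calibration(n);print(n,c)
    cv2.imwrite(f"pics/{n}0.png",p[:,:,::-1]);np.save(f"pics/{n}0.npy",d)
E
```

```text
pics
{'time': 0.0, 'joints': array([-1.25418948,  0.53713725, -0.00442044,  1.53881195,  0.0025883 ,
        1.06730688, -0.07119551]), 'qd': array([ 0.00194741,  0.00052686, -0.0007644 , -0.00106833, -0.00059536,
        0.00036969,  0.00033823]), 'effort': array([-3.05449703e-05, -5.70988190e+01,  9.90530737e-01, -2.51597929e+01,
       -5.63370693e-02,  1.79736677e-02,  1.67566359e-04]), 'ee_pos': array([0.24259408, 0.60240049, 0.23788184]), 'orientation': array([ 1.90209809e-01,  9.81743114e-01, -8.23069203e-04, -9.77906622e-05]), 'wrist_force': array([ 0.60567358,  0.39037532, -0.56567319]), 'moment': array([-0.00163974,  0.01562458, -0.00839812]), 'finger_gap': 0.99993302304491}
top {'intrinsics': array([[385.83645323,   0.        , 315.59833677],
       [  0.        , 385.83645323, 197.53065637],
       [  0.        ,   0.        ,   1.        ]]), 'cam_to_world': array([[-0.02082733,  0.99272294, -0.11860601,  0.4921897 ],
       [-0.99965478, -0.01877708,  0.0183777 ,  0.0111672 ],
       [ 0.01601689,  0.11894782,  0.99277131,  0.85866789],
       [ 0.        ,  0.        ,  0.        ,  1.        ]])}
side {'intrinsics': array([[428.05561009,   0.        , 315.35896442],
       [  0.        , 428.05561009, 197.41096891],
       [  0.        ,   0.        ,   1.        ]]), 'cam_to_world': array([[-0.98376498,  0.0817069 , -0.15978247,  0.42326564],
       [-0.17919688, -0.49557516,  0.84987866,  0.87572716],
       [-0.00974327,  0.86471339,  0.50217112,  0.59650179],
       [ 0.        ,  0.        ,  0.        ,  1.        ]])}
```

View pics/top0.png

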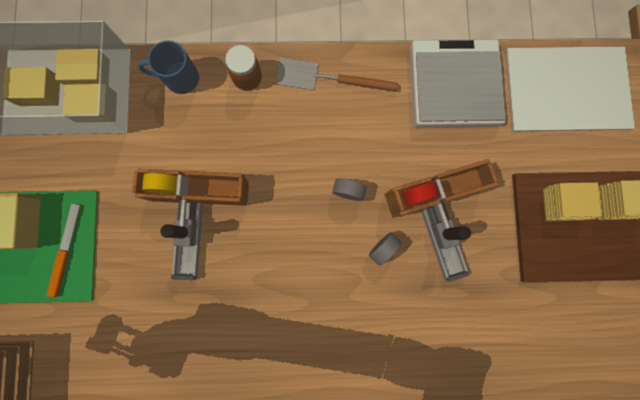

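View pics/side0.png

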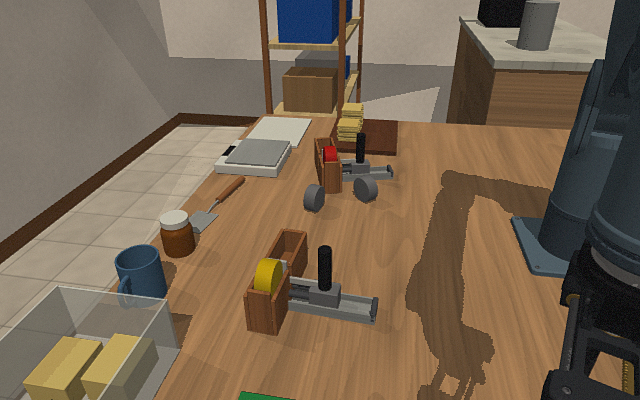

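```bash
cat > h.py <<'E'
import numpy as np
from cell import get_calibration
def px(n,u,v,d,c=None):
    c=c or get_calibration(n);K=c["intrinsics"]
    p=np.array([(u-K[0,2])/K[0,0]*d,-(v-K[1,2])/K[1,1]*d,-d,1]);return (c["cam_to_world"]@p)[:3]
def zplane(n,u,v,z):
    c=get_calibration(n);a=px(n,u,v,1,c);o=c["cam_to_world"][:3,3];return o+(a-o)*(z-o[2])/(a[2]-o[2])
E
python3 - <<'E'
import cv2
for n,x,y,w,h in(("top",330,145,180,145),("side",290,120,120,100)):
    i=cv2.imread(f"pics/{n}0.png")[y:y+h,x:x+w];k=4 if n=="top" else 5
    cv2.imwrite(f"pics/{n}crop.png",cv2.resize(i,None,fx=k,fy=k,interpolation=cv2.INTER_CUBIC))
E
```

```text
(no output)
```

View pics/topcrop.png

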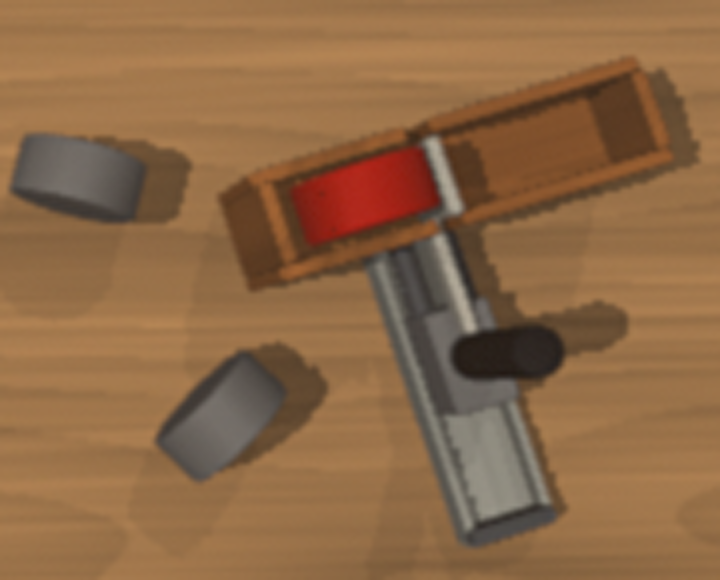

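View pics/sidecrop.png

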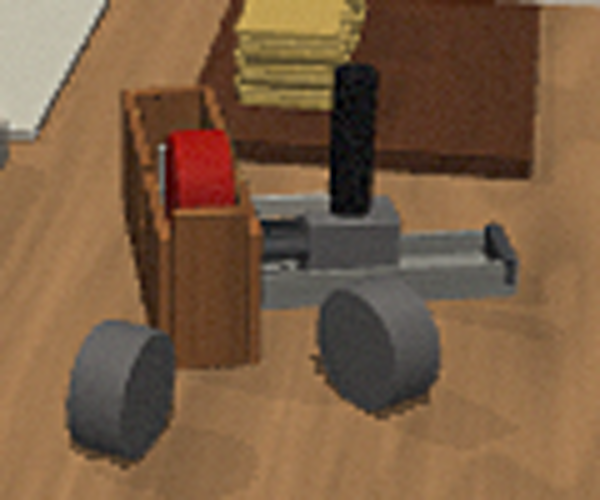

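Run:
```python
from h import *
Z=lambda x,y,z:zplane("top",330+x/4,145+y/4,z)
k=Z(537,350,.14);print("knob",k)
d=np.load("pics/top0.npy");print("depth knob",px("top",464,232,d[232,464]))
def ang(a,b):
    v=b-a;return np.degrees(np.arctan2(v[1],v[0]))
for a,b,z in(((252,288),(672,160),.085),((222,192),(635,57),.085)): 
    A,B=Z(*a,z),Z(*b,z);print(A,B,ang(A,B))
for a,b in(((370,262),(465,545)),((460,240),(556,510))):
    A,B=Z(*a,.04),Z(*b,.04);print(A,B,ang(B,A))
# rim points by depth
for u,v in((395,215),(497,184),(457,198),(388,196)):
    print(u,v,px("top",u,v,d[v,u]))
```

```text
knob [ 0.50703949 -0.27836193  0.14      ]
depth knob [ 0.50798135 -0.27800749  0.1398681 ]
[ 0.54218559 -0.15821997  0.085     ] [ 0.60335178 -0.37637596  0.085     ] -74.33765931430601
[ 0.59119195 -0.14513977  0.085     ] [ 0.6572483  -0.36133741  0.085     ] -73.0101557520149
[ 0.5577491  -0.23197141  0.04      ] [ 0.40827595 -0.27391275  0.04      ] 15.673823037665484
[ 0.56862416 -0.28105942  0.04      ] [ 0.42523427 -0.32308598  0.04      ] 16.335490743916665
395 215 [ 0.54917036 -0.17220119  0.04152085]
497 184 [ 0.60528924 -0.37391707  0.08612243]
457 198 [ 0.58743832 -0.32266248  0.00216299]
388 196 [ 0.59116413 -0.16072236  0.0333301 ]
```

Candidates: the red rack's knob (465,232), the yellow rack's knob (173,231), and two loose grey rounds (350,188) and (385,248). In the crops, the red cheese sits in the right-hand rack behind the white gate, and the black post's top is at about (464,232). That knob is my target, at (0.507, -0.278) with yaw of about 16.2°. The pull direction is (-0.960, -0.279).

The gripper will point down with its jaws opening along the lane. That takes a net +142° about tool z, and I'll do half before the traverse.

```bash
python3 -m crank '{"turn":[[0,0,10],[0,0,10],[0,0,10],[0,0,10],[0,0,10],[0,0,10],[0,0,10],[0,0,0]],"slide":[[0,0,0],[0,0,0],[0,0,0],[0,0,0],[0,0,0],[0,0,0],[0,0,0],[0,0,0]],"jaw":[0.088,0.088,0.088,0.088,0.088,0.088,0.088,0.088]}'
cat >> h.py <<'E'
from cell import state
from scipy.spatial.transform import Rotation as R
def rel(target,yaw=None):
    s=state();r=R.from_quat(s["orientation"]);d=r.inv().apply(np.array(target)-s["ee_pos"])
    M=r.as_matrix();y=np.degrees(np.arctan2(M[1,1],M[0,1]))
    print("t",round(s["time"],2),"ee",s["ee_pos"].round(4),"tool-slide",d.round(4),"tool y yaw",y.round(2),"tool z",M[:,2].round(4),"gap",round(s["finger_gap"]*88.1,1),"F",s["wrist_force"].round(1),"q",s["joints"].round(2))
E
python3 -c "
from h import *
rel([.50,.2,.238]);rel([.507,-.278,.238])"
```

```text
time: 1.1
ee_pos: [0.2425, 0.6027, 0.2382]
orientation: [0.718, 0.696, -0.0, 0.0]
wrist_force: [0.0, -0.1, -0.5]
finger_gap: 0.998
t 1.1 ee [0.2425 0.6027 0.2382] tool-slide [-0.3943  0.2702  0.0007] tool y yaw -1.83 tool z [ 1.e-04 -1.e-03 -1.e+00] gap 87.9 F [ 0.  -0.1 -0.5] q [-1.44  0.55  0.27  1.55 -0.16  1.07 -1.16]
t 1.1 ee [0.2425 0.6027 0.2382] tool-slide [-0.8718  0.2925  0.0012] tool y yaw -1.83 tool z [ 1.e-04 -1.e-03 -1.e+00] gap 87.9 F [ 0.  -0.1 -0.5] q [-1.44  0.55  0.27  1.55 -0.16  1.07 -1.16]
```

```bash
python3 -m crank '{"turn":[[0,0,0],[0,0,0],[0,0,0],[0,0,0],[0,0,0],[0,0,0],[0,0,0],[0,0,0]],"slide":[[-0.049,0.034,0],[-0.049,0.034,0],[-0.049,0.034,0],[-0.049,0.034,0],[-0.049,0.034,0],[-0.049,0.034,0],[-0.049,0.034,0],[-0.049,0.034,0]],"jaw":[0.088,0.088,0.088,0.088,0.088,0.088,0.088,0.088]}'
python3 -m crank '{"turn":[[0,0,0],[0,0,0],[0,0,0],[0,0,0],[0,0,0],[0,0,0],[0,0,0],[0,0,0]],"slide":[[-0.06,0,0],[-0.06,0,0],[-0.06,0,0],[-0.06,0,0],[-0.06,0,0],[-0.06,0,0],[-0.06,0,0],[0,0,0]],"jaw":[0.088,0.088,0.088,0.088,0.088,0.088,0.088,0.088]}'
python3 -m crank '{"turn":[[0,0,10.3],[0,0,10.3],[0,0,10.3],[0,0,10.3],[0,0,10.3],[0,0,10.3],[0,0,10.2],[0,0,0]],"slide":[[0,0,0],[0,0,0],[0,0,0],[0,0,0],[0,0,0],[0,0,0],[0,0,0],[0,0,0]],"jaw":[0.088,0.088,0.088,0.088,0.088,0.088,0.088,0.088]}'
python3 - <<'E'
from h import *
import cv2
from cell import read_camera
rel([.5075,-.278,.238])
c=get_calibration("wrist");print(c)
p,d=read_camera("wrist");cv2.imwrite("pics/w1.png",p[:,:,::-1]);np.save("pics/w1.npy",d)
E
```

```text
time: 2.1
ee_pos: [0.5022, 0.2004, 0.2388]
orientation: [0.717, 0.697, 0.0, -0.0]
wrist_force: [0.7, -0.1, -0.4]
finger_gap: 1.0
time: 3.1
ee_pos: [0.4857, -0.2234, 0.239]
orientation: [0.721, 0.693, -0.001, 0.001]
wrist_force: [0.5, 1.4, -0.1]
finger_gap: 0.999
time: 4.1
ee_pos: [0.4874, -0.2163, 0.2383]
orientation: [0.99, 0.143, -0.0, -0.0]
wrist_force: [1.1, -0.3, -0.1]
finger_gap: 0.999
t 4.1 ee [ 0.4874 -0.2163  0.2383] tool-slide [0.0018 0.0648 0.0003] tool y yaw -73.6 tool z [-9.e-04  5.e-04 -1.e+00] gap 88.0 F [ 1.1 -0.3 -0.1] q [-0.33  0.45  0.87  1.88 -0.41  1.   -0.57]
{'intrinsics': array([[337.23069189,   0.        , 326.45681245],
       [  0.        , 337.23069189, 203.50609655],
       [  0.        ,   0.        ,   1.        ]]), 'cam_to_world': array([[ 0.28403646,  0.92124525,  0.26576396,  0.5548736 ],
       [-0.95881272,  0.27325579,  0.07752056, -0.19713366],
       [-0.0012061 , -0.27683653,  0.96091627,  0.3828511 ],
       [ 0.        ,  0.        ,  0.        ,  1.        ]])}
```

View pics/w1.png

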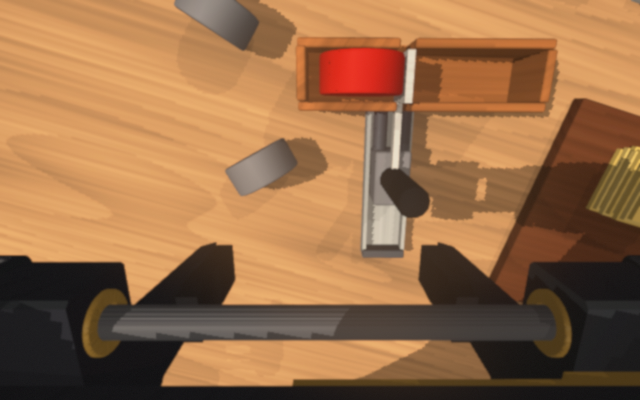

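The wrist view shows the rack level in the picture, so the yaw is right. The knob's top is at about (412,201), and the red cheese at (362,71) is waiting at the gate.

Run:
```python
from h import *
print(zplane("wrist",412,200,.14)); d=np.load("pics/w1.npy");print(px("wrist",412,200,d[200,412]))
A,B=zplane("wrist",297,108,.085),zplane("wrist",548,114,.085);v=B-A;print(A,B,np.degrees(np.arctan2(v[1],v[0])))
A,B=zplane("wrist",363,248,.03),zplane("wrist",369,118,.03);v=B-A;print(A,B,np.degrees(np.arctan2(v[1],v[0])))
rel([.5075,-.278,.102])
```

```text
[ 0.50854201 -0.27746309  0.14      ]
[ 0.50829137 -0.27789765  0.13868308]
[ 0.54631265 -0.17332956  0.085     ] [ 0.60268625 -0.37998071  0.085     ] -74.74121584690155
[ 0.4188683  -0.28049251  0.03      ] [ 0.55617276 -0.24151079  0.03      ] 15.849624650765687
t 4.15 ee [ 0.4874 -0.2166  0.2384] tool-slide [0.0019 0.0647 0.1364] tool y yaw -73.53 tool z [-7.e-04  5.e-04 -1.e+00] gap 88.2 F [ 0.4  0.  -0.7] q [-0.32  0.45  0.87  1.88 -0.41  1.   -0.56]
```

```bash
python3 -m crank '{"turn":[[0,0,0],[0,0,0],[0,0,0],[0,0,0],[0,0,0],[0,0,0],[0,0,0],[0,0,0]],"slide":[[0.002,0.033,0],[0,0.032,0],[0,0,0],[0,0,0.04],[0,0,0.04],[0,0,0.04],[0,0,0.016],[0,0,0]],"jaw":[0.088,0.088,0.088,0.088,0.088,0.088,0.088,0.088]}'
python3 - <<'E'
from h import *
import cv2
from cell import read_camera
rel([.508,-.278,.101])
p,d=read_camera("wrist");cv2.imwrite("pics/w2.png",p[:,:,::-1])
E
```

```text
time: 5.15
ee_pos: [0.5069, -0.2789, 0.1025]
orientation: [0.99, 0.141, -0.0, -0.001]
wrist_force: [-1.2, 1.1, -0.5]
finger_gap: 0.999
t 5.15 ee [ 0.5069 -0.2789  0.1025] tool-slide [ 0.0012 -0.0005  0.0015] tool y yaw -73.83 tool z [-1.1e-03  9.0e-04 -1.0e+00] gap 88.0 F [-1.2  1.1 -0.5] q [-0.07  0.71  0.69  1.86 -0.61  0.81 -0.34]
```

View pics/w2.png

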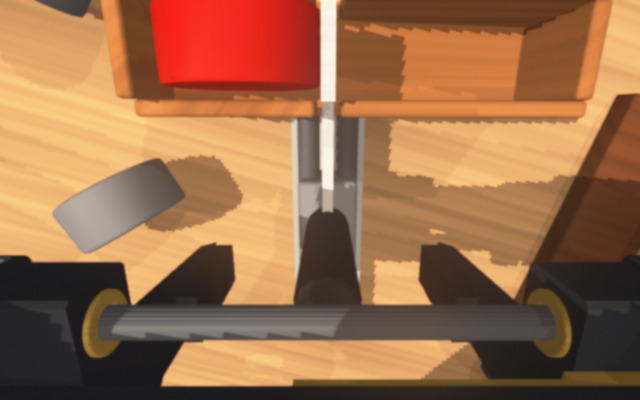

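The post is centred between the fingers, at column 327. Next I'll close the jaws.

```bash
python3 -m crank '{"turn":[[0,0,0],[0,0,0],[0,0,0],[0,0,0],[0,0,0],[0,0,0],[0,0,0],[0,0,0]],"slide":[[0,0,0],[0,0,0],[0,0,0],[0,0,0],[0,0,0],[0,0,0],[0,0,0],[0,0,0]],"jaw":[0.06,0.04,0.02,0.01,0.01,0.01,0.01,0.01]}'
python3 -c "
from h import *
rel([.508-.96*.06,-.278-.279*.06,.101])"
```

```text
time: 6.2
ee_pos: [0.507, -0.2791, 0.1026]
orientation: [0.99, 0.14, -0.0, -0.001]
wrist_force: [-1.7, 2.0, 2.4]
finger_gap: 0.289
t 6.2 ee [ 0.507  -0.2791  0.1026] tool-slide [-0.0587 -0.0006  0.0017] tool y yaw -73.92 tool z [-5.e-04  1.e-03 -1.e+00] gap 25.5 F [-1.7  2.   2.4] q [-0.07  0.71  0.69  1.86 -0.61  0.81 -0.34]
```

```bash
python3 -m crank '{"turn":[[0,0,0],[0,0,0],[0,0,0],[0,0,0],[0,0,0],[0,0,0],[0,0,0],[0,0,0]],"slide":[[-0.01,0,0],[-0.01,0,0],[-0.01,0,0],[-0.01,0,0],[-0.01,0,0],[-0.009,0,0],[0,0,0],[0,0,0]],"jaw":[0.01,0.01,0.01,0.01,0.01,0.01,0.01,0.01]}'
python3 - <<'E'
from h import *
import cv2
from cell import read_camera
rel([.508-.96*.06,-.278-.279*.06,.101])
p,d=read_camera("wrist");cv2.imwrite("pics/w3.png",p[:,:,::-1])
p,d=read_camera("top");cv2.imwrite("pics/t3.png",p[:,:,::-1])
E
```

```text
time: 7.2
ee_pos: [0.4512, -0.2951, 0.1027]
orientation: [0.99, 0.14, 0.001, -0.0]
wrist_force: [5.3, 4.9, -3.2]
finger_gap: 0.284
t 7.2 ee [ 0.4512 -0.2951  0.1027] tool-slide [-0.0007 -0.0006  0.0017] tool y yaw -73.9 tool z [ 0.0017  0.0011 -1.    ] gap 25.0 F [ 5.3  4.9 -3.2] q [-0.02  0.65  0.69  1.96 -0.61  0.75 -0.25]
```

View pics/w3.png

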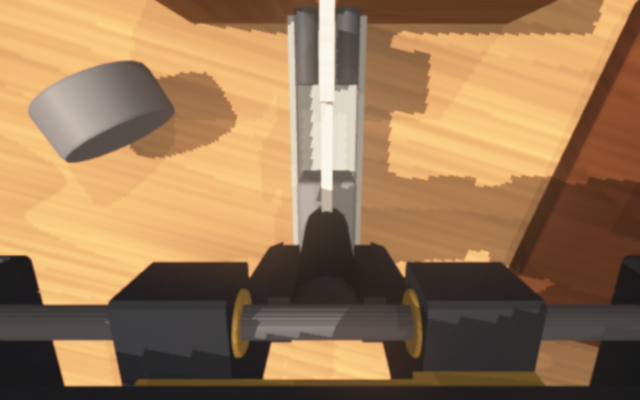

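View pics/t3.png

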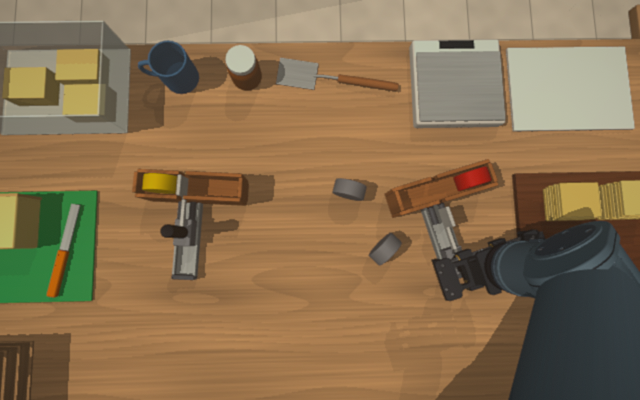

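The gate is about 58 mm out. The red cheese has rolled to the low end, at (474,177), and the yellow one hasn't moved, at (159,182). I'll hold a little longer, then guide the gate back and let go.

```bash
python3 -m crank '{"turn":[[0,0,0],[0,0,0],[0,0,0],[0,0,0],[0,0,0],[0,0,0],[0,0,0],[0,0,0]],"slide":[[0,0,0],[0,0,0],[0,0,0],[0,0,0],[0.01,0,0],[0.01,0,0],[0.01,0,0],[0.01,0,0]],"jaw":[0.01,0.01,0.01,0.01,0.01,0.01,0.01,0.01]}'
python3 -m crank '{"turn":[[0,0,0],[0,0,0],[0,0,0],[0,0,0],[0,0,0],[0,0,0],[0,0,0],[0,0,0]],"slide":[[0.01,0,0],[0.005,0,0],[0,0,0],[0,0,0],[0,0,0],[0,0,0],[0,0,0],[0,0,0]],"jaw":[0.01,0.01,0.01,0.01,0.088,0.088,0.088,0.088]}'
python3 - <<'E'
from h import *
import cv2
from cell import read_camera
rel([.508,-.278,.24])
p,d=read_camera("wrist");cv2.imwrite("pics/w4.png",p[:,:,::-1])
E
```

```text
time: 8.3
ee_pos: [0.4889, -0.2843, 0.1027]
orientation: [0.99, 0.14, 0.0, -0.001]
wrist_force: [1.3, 4.1, -0.0]
finger_gap: 0.287
time: 9.3
ee_pos: [0.5032, -0.2812, 0.1028]
orientation: [0.99, 0.14, -0.0, 0.0]
wrist_force: [0.7, -0.5, 0.3]
finger_gap: 0.715
t 9.3 ee [ 0.5032 -0.2812  0.1028] tool-slide [ 0.0055 -0.0016 -0.1372] tool y yaw -73.95 tool z [-0.e+00 -5.e-04 -1.e+00] gap 63.0 F [ 0.7 -0.5  0.3] q [-0.07  0.7   0.69  1.86 -0.61  0.8  -0.34]
```

View pics/w4.png

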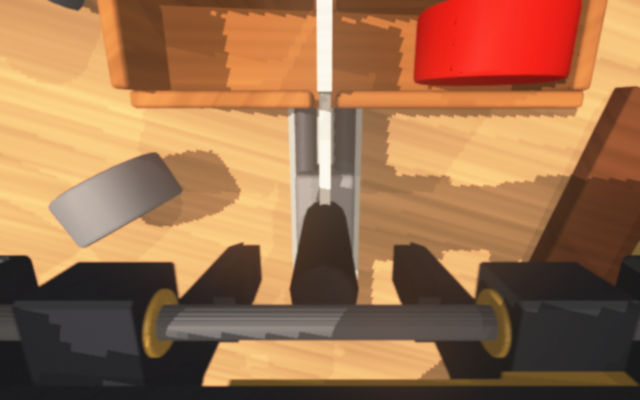

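The fingers are off the post and still opening, and the white gate lies across the lane. The red cheese is at the low end. I'll wait for the jaws to open fully, then rise and back off.

```bash
python3 -m crank '{"turn":[[0,0,0],[0,0,0],[0,0,0],[0,0,0],[0,0,0],[0,0,0],[0,0,0],[0,0,0]],"slide":[[0,0,0],[0,0,0],[0,0,-0.04],[0,0,-0.04],[0,0,-0.04],[-0.05,0,-0.02],[-0.05,0,0],[0,0,0]],"jaw":[0.088,0.088,0.088,0.088,0.088,0.088,0.088,0.088]}'
python3 - <<'E'
from h import *
import cv2
from cell import read_camera
rel([.508,-.278,.24])
out=[]
for n in("wrist","side","top"):
    p,d=read_camera(n);q=p[:,:,::-1];cv2.imwrite(f"pics/{n}5.png",q);np.save(f"pics/{n}5.npy",d)
    if n=="wrist":a=q
a=cv2.resize(a,(480,300))
s=cv2.imread("pics/side5.png")[110:210,270:430]
t=cv2.imread("pics/top5.png")[140:290,120:520]
c=np.zeros((580,780,3),np.uint8);c[:300,:480]=a;c[:188,480:780]=cv2.resize(s,(300,188));c[300:580,:747]=cv2.resize(t,(747,280));cv2.imwrite("pics/c5.png",c)
E
```

```text
time: 10.35
ee_pos: [0.4037, -0.3098, 0.2432]
orientation: [0.991, 0.137, 0.0, -0.0]
wrist_force: [0.4, -0.3, 0.5]
finger_gap: 0.995
t 10.35 ee [ 0.4037 -0.3098  0.2432] tool-slide [ 0.109  -0.0023  0.0033] tool y yaw -74.27 tool z [ 3.e-04  1.e-03 -1.e+00] gap 87.7 F [ 0.4 -0.3  0.5] q [-0.14  0.4   0.91  1.94 -0.38  0.98 -0.36]
```

View pics/c5.png

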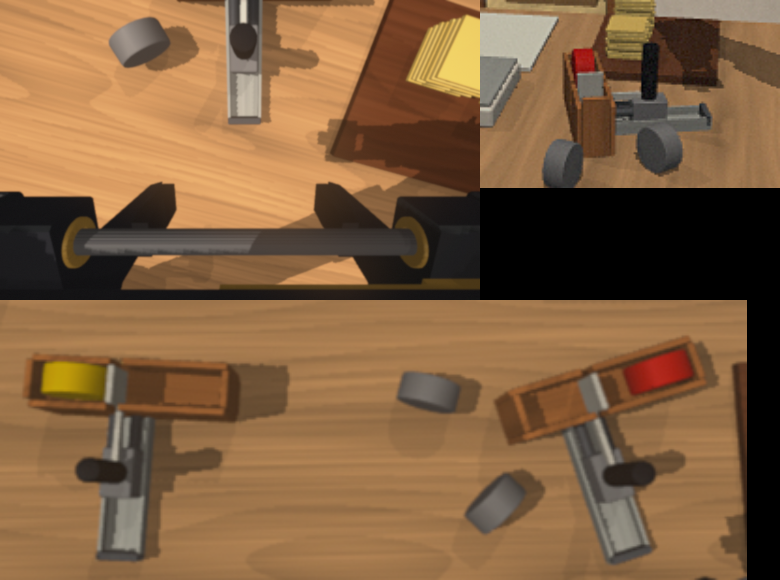

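View pics/wrist5.png

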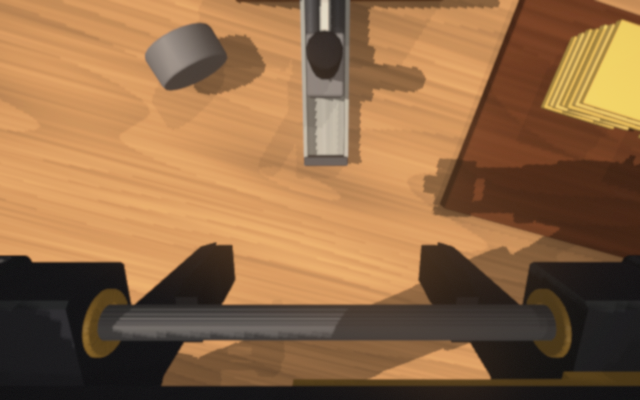

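The composite shows the gate across the red rack's lane, the red cheese at its low end, and yellow where it was. I'll check the numbers before handing in.

Run:
```python
from h import *
import cv2
d=np.load("pics/top5.npy")
i=cv2.imread("pics/top5.png").astype(int);j=cv2.imread("pics/top0.png").astype(int)
print("yellow-region diff",abs(i-j)[150:290,125:250].max(),abs(i-j)[160:205,130:190].mean())
print("knob",px("top",464,232,d[232,464]))
m=(i[:,:,2]>110)&(i[:,:,1]<50)&(i[:,:,0]<60);v,u=np.nonzero(m);k=(u>440)&(u<510);u,v=u[k],v[k]
P=np.array([px("top",a,b,d[b,a]) for a,b in zip(u,v)])
c=np.array([.508,-.278,.118]);Q=(P-c)@R.from_euler("z",16.0,degrees=True).as_matrix()
print(len(Q),Q.min(0),Q.max(0),np.median(Q,0))
for n in("top",):
    A=zplane(n,464.5,232.5,.14);print(A)
print([px("top",a,232,d[232,a]).round(3) for a in (458,461,464,467,469)])
```

```text
yellow-region diff 5 0.8722222222222222
knob [ 0.50802258 -0.27876253  0.13799128]
514 [ 0.06450744 -0.107082   -0.04680376] [0.10937647 0.28232326 0.74066789] [ 0.09327841 -0.06767214 -0.0185651 ]
[ 0.50702992 -0.27883167  0.14      ]
[array([ 0.508, -0.267,  0.139]), array([ 0.508, -0.273,  0.137]), array([ 0.508, -0.279,  0.138]), array([ 0.508, -0.284,  0.14 ]), array([ 0.508, -0.289,  0.137])]
```

Run:
```python
from h import *
import cv2
from scipy.optimize import least_squares
for n,b in(("top",(440,150,510,200)),("top0",(395,170,445,215))):
    f="top5" if n=="top" else "top0"
    d=np.load(f"pics/{f}.npy");i=cv2.imread(f"pics/{f}.png").astype(int)
    m=((i[:,:,2]>100)&(i[:,:,1]<50)&(i[:,:,0]<60)).astype(np.uint8);m=cv2.erode(m,np.ones((3,3)))
    v,u=np.nonzero(m);k=(u>b[0])&(u<b[2])&(v>b[1])&(v<b[3])
    P=np.array([px("top",x,y,d[y,x]) for x,y in zip(u[k],v[k])])
    Q=(P-[.508,-.278,.118])@R.from_euler("z",16.0,degrees=True).as_matrix();Q=Q[abs(Q[:,2])<.1]
    s=least_squares(lambda p:np.hypot(Q[:,1]-p[0],Q[:,2]-p[1])-.035,[Q[:,1].mean(),Q[:,2].mean()-.03],loss="soft_l1",f_scale=.003)
    print(f,len(Q),"x",Q[:,0].mean(),"y,z",s.x)
```

```text
top5 437 x 0.0934429342469278 y,z [-0.08090396 -0.04912668]
top0 443 x 0.09397104512685273 y,z [ 0.03714596 -0.03252824]
```

The cheese is at (93, -81, -49) mm in the knob's frame, against the nominal (95, -80, -49). I'm handing in.

```bash
python3 -c "
from cell import r
print(r.sign_off())"
```

```text
the job is handed in; nothing more can be done
None
```

The red cheese is at the low end of its rack, the gate is shut again, and the yellow cheese is still waiting where it was. I handed the job in after about 10.5 s of the 38 s; no verdict is reported.

- **Pull:** I gripped the red rack's black post with the jaws along the lane and pulled it about 58 mm, just short of the 60 mm stop. I held it there for over half a second while the cheese rolled past. I then guided it back to within about 4 mm of shut, let go, rose and backed off.
- **Gate:** the knob measured within about 1 mm of where it started.
- **Red cheese:** a circle fit put it at (93, -81, -49) mm in the knob's frame, against the expected (95, -80, -49).
- **Yellow cheese:** its part of the top picture is unchanged from the start.
- **Robot:** it is clear of everything, with a wrist force reading under 1 N.

No check failed or disagreed, apart from a first rough reading of the red cheese's position that was spoiled by stray pixels. The circle fit replaced it.

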